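Lay the standing pastry carton flat and push it home against the bench stop

TASK

The frozen pastry carton is standing on its long edge in front of the steel bench stop; push its top so that it tips over away from you, towards the stop, and lies flat with the large face up that now looks towards you. Then push the lying carton along the worktop until its long side is flush against the stop and neither end sticks out past the end of the stop. Do it all by pushing: do not lift the carton off the worktop, and leave the two jars beside it and the brown bottle where they stand.

Things in the scene. Friction and masses are not known exactly. Their poses are not given: they have to be found in the camera images.
- carton_centre (a point): centre of the closed rigid pastry carton (206 x 112 x 46 mm, 0.3 to 0.6 kg). It starts standing on a long edge, 112 mm high, large faces upright, centre 57 mm up. Axes: y along the 206 mm length; z across the 46 mm thickness, at first level, out of the large face towards the robot; x across the 112 mm width, at first up. Tipped over as asked, z is up, x points to the stop, centre 23 mm up
- stop_face (a point): middle of the front face of the bench stop, a fixed steel angle 256 mm long, 32 mm high, open at its ends; the point is 16 mm up. Axes: x level, square to the face, away from the robot; y along the stop; z up. At first the carton's far face is 155 to 190 mm in front of it, its middle within 10 mm of the stop's, its yaw within 0.2 rad
- jar_left_centre (a point): centre of a spice jar with grey cap, 45 mm across and 92 mm high, standing loose near the left end of the stop, in front of it; z up. Leave it alone
- jar_right_centre (a point): centre of a small jar with white cap, 40 mm across and 72 mm high, standing loose near the right end of the stop, in front of it; z up. Leave it alone
- vanilla_centre (a point): centre of a brown glass bottle, 47 mm across and 118 mm high, standing loose behind the stop; z up. Leave it alone
- carton: the same carton, with its origin in the middle of the large face that looks towards the stop at the start, which becomes its underside; same axes. It balances until tipped about 22 degrees, then falls over by itself; pushed low down it slides instead of tipping

How it is judged:
By the outcome, as a careful person would: the job done as asked, in the order asked, and still so for the second after the job is handed in, with the robot touching nothing.
It also fails if it takes over 51 s, if anything falls off the work surface, if the arm or the gripper's body presses on something with over 40 N, if the wrist force passes 120 N, or if a joint passes its speed limit or range.

ROBOT

A 7-joint arm with a two-finger parallel gripper is mounted at the origin on a cart in front of the work surface, level with it; the furniture and walls round the work are solid. World frame = base frame: x ahead of the robot, y to its left, z up, the work surface at z = 0. Lengths are in m, angles in degrees, forces in N, time in s.
With the tool pointing down it reaches from about 0.35 to 0.9 m from the base axis. Payload 19.9 kg.
Tool frame: the origin (TCP) lies between the finger pads; the fingertips stand 8 mm ahead of it and the grasp point (between the pads) lies 11 mm behind it; z points along the fingers, x is the direction in which the jaws open and shut, and the axes are right-handed (so a half turn about z gives the same grasp; the last joint's range is limited). The gripper opens to 85 mm and grips with 20 to 120 N. Pads are 22 mm wide; open, the fingers measure 114 mm over their backs; the gripper's body (76 mm by 85 mm) begins 54 mm behind the grasp point. The pads swing forward as they close: fully open they stand 13 mm farther back than shut.
Start: joints at [62.997, 23.915, -0.59, 92.452, 0.269, 63.638, -3.037], TCP at [0.26, -0.568, 0.239] pointing down, gripper open.
Joint ranges: [-161.28, 161.28], [-22.2, 115.67], [-73.04, 71.86], [3.21, 147.25], [-68.34, 248.33], [10.77, 114.83], [-161.83, 161.83]. Speed limits (degrees/s): [108.29, 108.29, 136.94, 136.94, 172.46, 172.46, 172.46].

INTERFACE

Orientations are given as a 3x3 rotation matrix whose columns are the frame's x, y, z axes.
In Python, from bench import env, imaging gives the robot as it stands. The module is installed in compiled form; this text tells all that it offers.
- The arm moves only by the shell command python3 -m pendant 'ROWS' [FORCE]. ROWS is text: rows parted by semicolons, each of 5 numbers parted by spaces: the shift along the world's x, y, z in cm, then the turn about the world's z in rad, then the opening, from 0 (shut) to 1 (fully open). A call has 1 to 10 rows; each row is the pose to reach, as a shift and turn from the pose commanded when the call began; what a row does not reach only later rows make up. A row lasts 1/12 s, in which the tool goes at most 41.7 mm and 7.16 degrees, less where a joint would pass 70% of its speed; a pose out of reach is approached as far as the arm can. A call with a gripper value outside its range is refused whole. The fingers move at their own pace and stop on an object; FORCE is the grip in N (left out, the last holds). Time passes only in rows, so rows that repeat a pose let the fingers close. It gives the time, the measured TCP pose, the force and the opening at its end, in the units of the state.
- env.observe(): the state, without advancing time (a new reading comes with each control period).
- imaging.get_image(name): name is "side" or "top"; returns the picture (480x640x3 uint8, red, green, blue); there is no depth.
- imaging.get_calibration(name): a dict with "fx", "fy", "cx", "cy" (pixels), "k1" (the pictures are not rectified: a ray, as slopes to the right and down, at radius r is drawn at 1 + k1 r^2 times it, then the intrinsics apply), "world_from_camera" (4x4, takes a point from camera to world coordinates). Camera axes: x right, y up, looking along -z (the intrinsics and any distortion apply to the point x, -y, -z); pixel columns grow to the right and rows downward; lengths in m; the calibration is good to about 2 mm. A picture is of the moment at which its call begins. get_calibration takes no time and is no camera call.
- env.finish_job(): hands the job in, once; it reports no verdict.
The state is a dict: "time_s": time; "qpos": joint angles; "qd": joint speeds; "joint_efforts": joint torques, N m; "position": TCP position; "tcp_rot": TCP orientation; "wrist_force": force on the tool from outside, world axes, zero at the start; "moment": the same for the moment, N m; "finger_gap": finger opening in m.
Only numpy, scipy, OpenCV 4.12 (cv2) and the standard library are available. Lean on these libraries where they do the work, as an engineer would, in place of code of your own. Each camera call takes 0.05 s, during which the arm holds its last target. There are 200 camera calls.

## Working session

There is one attempt and no reset: what is moved stays moved. The work goes in short steps, Python scripts to look and compute and a shell command to move; the robot and the scene stay as the last step left them, time stands still between calls to the robot, and variables do not carry over. Pictures are saved under pics/ and viewed, about 8 in all and at most 12, crops included, and the job is handed in when it is done.

```bash
mkdir -p pics; cat > h.py <<'E'
from bench import env, imaging
import numpy as np, cv2
def shot(n,f):
    im=imaging.get_image(n); cv2.imwrite('pics/'+f,im[:,:,::-1]); return im
def ray(n,u,v):
    c=imaging.get_calibration(n); x=(u-c['cx'])/c['fx']; y=(v-c['cy'])/c['fy']
    rd=np.hypot(x,y); r=rd
    for _ in range(50): r=rd/(1+c['k1']*r*r)
    s=r/rd if rd>0 else 1
    T=np.array(c['world_from_camera']); return T[:3,3],T[:3,:3]@np.array([x*s,-y*s,-1])
def atz(n,u,v,z):
    o,d=ray(n,u,v); return o+d*(z-o[2])/d[2]
def proj(n,p):
    c=imaging.get_calibration(n);T=np.array(c['world_from_camera'])
    q=T[:3,:3].T@(np.array(p)-T[:3,3]); x=q[0]/-q[2]; y=-q[1]/-q[2]; k=1+c['k1']*(x*x+y*y)
    return np.array([c['cx']+c['fx']*x*k,c['cy']+c['fy']*y*k])
E
python3 - <<'E'
from h import *
for n in ('side','top'):
    shot(n,n+'0.png'); c=imaging.get_calibration(n); print(n,c['fx'],c['k1'],np.round(c['world_from_camera'],3))
s=env.observe(); print(s['time_s'],s['position'],np.round(s['tcp_rot'],3),s['finger_gap'])
E
```

```text
side 559.1417157684948 -0.13964317427587603 [[-0.99   0.104 -0.09   0.56 ]
 [-0.136 -0.64   0.756  0.653]
 [ 0.021  0.761  0.648  0.72 ]
 [ 0.     0.     0.     1.   ]]
top 515.1041369038672 -0.10472068454111062 [[ 0.009  0.993 -0.117  0.551]
 [-1.     0.011  0.014 -0.074]
 [ 0.015  0.117  0.993  0.928]
 [ 0.     0.     0.     1.   ]]
0.1 [ 0.26029942 -0.56788618  0.23873529] [[ 0.417 -0.909 -0.001]
 [-0.909 -0.417  0.001]
 [-0.001  0.    -1.   ]] 0.08560709661373067
```

View pics/side0.png

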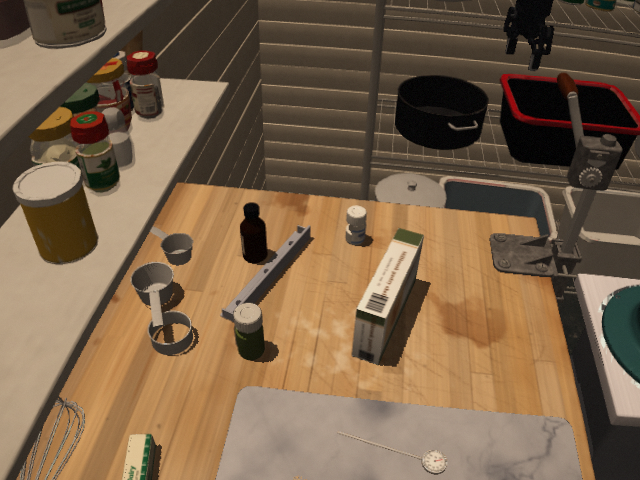

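View pics/top0.png

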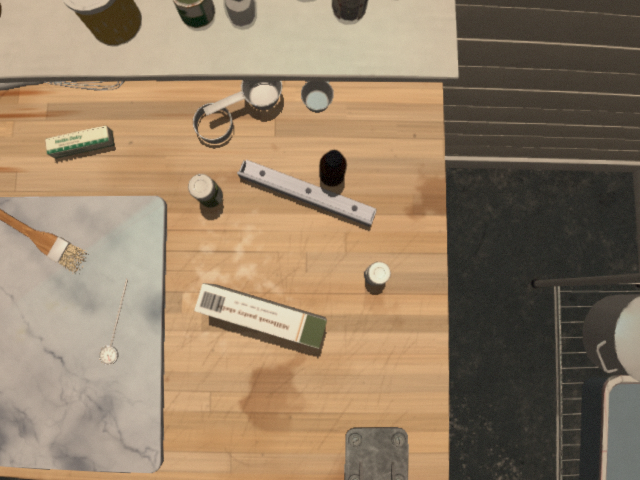

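```bash
python3 - <<'E'
import cv2
im=cv2.imread('pics/top0.png')[145:360,180:400]
cv2.imwrite('pics/c1.png',cv2.resize(im,None,fx=2.75,fy=2.75,interpolation=cv2.INTER_CUBIC))
im=cv2.imread('pics/side0.png')[190:370,210:440]
cv2.imwrite('pics/c2.png',cv2.resize(im,None,fx=3,fy=3,interpolation=cv2.INTER_CUBIC))
E
```

```text
(no output)
```

View pics/c1.png

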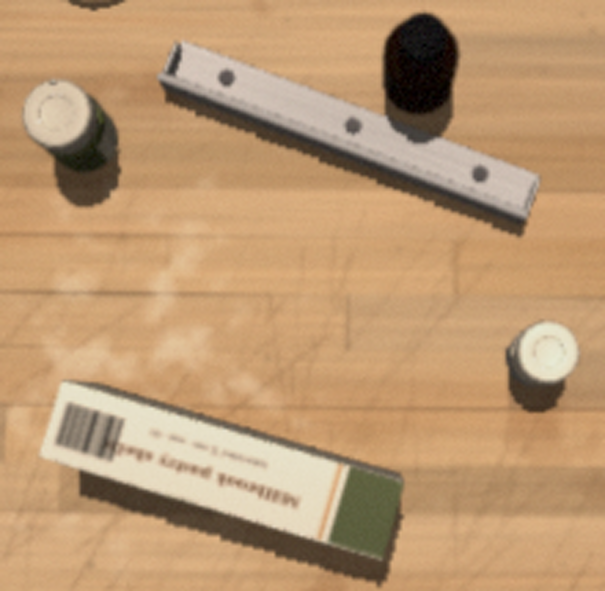

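View pics/c2.png

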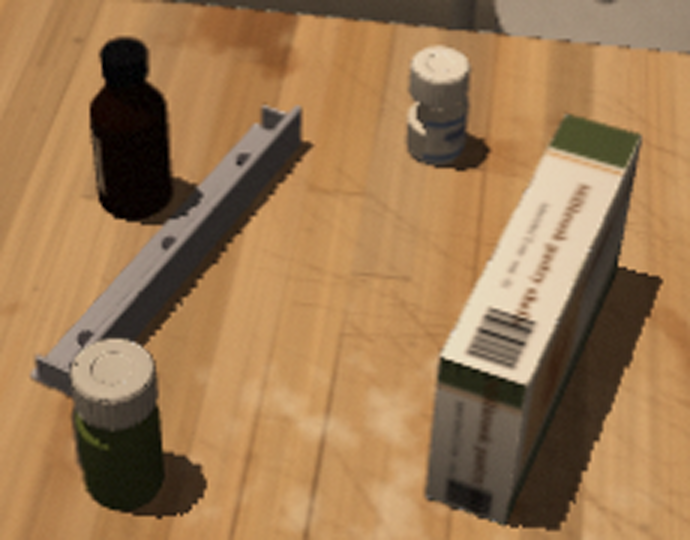

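```bash
python3 - <<'E'
from h import *
t=lambda x,y,z:atz('top',180+x/2.75-.3,145+y/2.75-.3,z)
C=np.array([t(*p,.113)[:2] for p in [(65,381),(40,458),(380,558),(403,475)]]); print('carton FL NL NR FR',C.round(4).tolist(),C.mean(0))
for i in range(4): print(np.linalg.norm(C[i]-C[(i+1)%4]).round(4))
d=C[0]-C[3]+C[1]-C[2]; print('carton yaw',np.arctan2(-d[0],d[1]))
S=np.array([t(162,78,.032)[:2],t(527,217,.032)[:2]]);d=S[0]-S[1]; yaw=np.arctan2(-d[0],d[1])
print('stop',S,S.mean(0),np.linalg.norm(d),yaw)
n=np.array([np.cos(yaw),np.sin(yaw)]); l=np.array([-n[1],n[0]])
for k,p in dict(jl=(60,115,.092),jr=(549,350,.072),carton=None,FL=C[0],FR=C[3]).items() if 0 else [('jl',t(60,115,.092)[:2]),('jr',t(549,350,.072)[:2]),('c',C.mean(0)),('FL',C[0]),('FR',C[3])]:
    print(k,p.round(4),'stop frame',((p-S.mean(0))@n).round(4),((p-S.mean(0))@l).round(4))
s=lambda x,y,z:atz('side',210+x/3-.3,190+y/3-.3,z)
for p in [(562,116,.113),(638,135,.113),(525,387,.113),(440,360,.113),(265,108,.032),(300,110,.032),(440,65,.072),(113,370,.092)]: print('side',p,s(*p).round(4))
# opener top
for z in (.1,.2,.3): print(atz('side',597,155,z).round(3),atz('side',565,85,z).round(3))
E
```

```text
carton FL NL NR FR [[0.5651, 0.0989], [0.5209, 0.112], [0.4669, -0.083], [0.5139, -0.0957]] [0.51671068 0.00806067]
0.0461
0.2024
0.0486
0.2013
carton yaw -0.26383759983603183
stop [[ 0.7623949   0.06003694]
 [ 0.67419238 -0.17595622]] [ 0.71829364 -0.05795964] 0.25193740112284213 -0.3576746138540472
jl [0.7249 0.1121] stop frame -0.0533 0.1616
jr [ 0.5876 -0.1846] stop frame -0.0781 -0.1644
c [0.5167 0.0081] stop frame -0.2119 -0.0087
FL [0.5651 0.0989] stop frame -0.1984 0.0933
FR [ 0.5139 -0.0957] stop frame -0.1783 -0.1069
side (562, 116, 0.113) [ 0.5118 -0.096   0.113 ]
side (638, 135, 0.113) [ 0.4685 -0.0861  0.113 ]
side (525, 387, 0.113) [0.5234 0.1118 0.113 ]
side (440, 360, 0.113) [0.5653 0.1006 0.113 ]
side (265, 108, 0.032) [ 0.6963 -0.1729  0.032 ]
side (300, 110, 0.032) [ 0.6737 -0.1745  0.032 ]
side (440, 65, 0.072) [ 0.5866 -0.1848  0.072 ]
side (113, 370, 0.092) [0.7258 0.1136 0.092 ]
[ 0.073 -0.442  0.1  ] [ 0.067 -0.805  0.1  ]
[ 0.151 -0.265  0.2  ] [ 0.146 -0.57   0.2  ]
[ 0.23  -0.089  0.3  ] [ 0.226 -0.334  0.3  ]
```

```bash
python3 - <<'E'
from h import *
print(atz('side',565,258,0).round(3), atz('top',377,455,0).round(3))
for z in (.1,.15,.2,.25,.3): print(proj('side',[*atz('side',565,258,0)[:2],z]).round(0))
E
python3 -m pendant '6 0 12 -0.2 1;10 0 12 -0.3 1;14 0 12 -0.4 1;17 0 12 -0.5 1;17 0 12 -0.6 1;17 0 12 -0.69 1;17 0 12 -0.69 1'
```

```text
[ 0.166 -0.198  0.   ] [ 0.267 -0.19   0.   ]
[581. 219.]
[589. 197.]
[598. 174.]
[607. 150.]
[617. 125.]
time_s: 0.68
position: [0.4344, -0.5667, 0.3591]
tcp_rot: [[-0.259, -0.966, 0.001], [-0.966, 0.259, 0.001], [-0.001, -0.001, -1.0]]
wrist_force: [-0.1, -0.6, 0.2]
finger_gap: 0.0853
```

```bash
P="python3 -m pendant"
python3 -m pendant '0 40 0 0 1;0 40 0 0 1;0 40 0 0 1;0 40 0 0 1;0 40 0 0 1;0 40 0 0 1;0 40 0 0 1;0 40 0 0 1;0 40 0 0 1;0 40 0 0 1'
python3 -m pendant '2 19.2 0 0 1;2 19.2 0 0 1;2 19.2 0 0 1;2 19.2 0 0 1;2 19.2 0 0 1;2 19.2 0 0 1;2 19.2 0 0 1;2 19.2 0 0 1'
```

```text
time_s: 1.52
position: [0.4296, -0.1646, 0.3592]
tcp_rot: [[-0.253, -0.967, -0.0], [-0.967, 0.253, -0.0], [0.0, 0.0, -1.0]]
wrist_force: [0.1, 0.1, 0.5]
finger_gap: 0.0855
time_s: 2.18
position: [0.4501, 0.0228, 0.359]
tcp_rot: [[-0.257, -0.966, -0.001], [-0.966, 0.257, -0.0], [0.0, 0.0, -1.0]]
wrist_force: [0.5, 0.3, -0.3]
finger_gap: 0.0853
```

```bash
python3 -m pendant '0 0 -6 0 1;0 0 -10 0 1;0 0 -14 0 1;0 0 -18 0 1;0 0 -22 0 1;0 0 -25 0 1;0 0 -26.2 0 1;0 0 -26.2 0 1'
python3 -m pendant '0.97 -0.26 0 0 1;1.93 -0.52 0 0 1;2.4 -0.65 0 0 1;2.7 -0.73 0 0 1;2.9 -0.78 0 0 1;3.1 -0.83 0 0 1;3.3 -0.88 0 0 1'
python3 - <<'E'
from h import *
shot('side','s1.png')
import cv2
im=cv2.imread('pics/s1.png')[120:400,200:600]; cv2.imwrite('pics/s1c.png',cv2.resize(im,None,fx=2,fy=2))
E
```

```text
time_s: 2.85
position: [0.4482, 0.0223, 0.0942]
tcp_rot: [[-0.259, -0.966, -0.006], [-0.966, 0.259, -0.0], [0.002, 0.006, -1.0]]
wrist_force: [-1.3, -1.2, 0.7]
finger_gap: 0.0856
time_s: 3.43
position: [0.4835, 0.015, 0.0975]
tcp_rot: [[-0.257, -0.966, 0.0], [-0.966, 0.257, -0.0], [-0.0, -0.0, -1.0]]
wrist_force: [-1.3, 0.5, 1.8]
finger_gap: 0.0856
```

View pics/s1c.png

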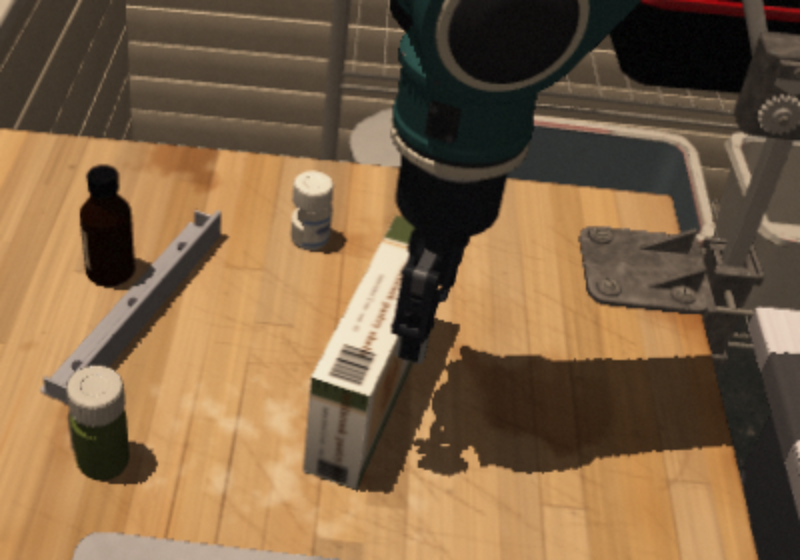

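The carton still stands upright, with the fingers at its near top edge (crop ≈(410,330)). Next I tip it.

```bash
python3 -m pendant '0.3 -0.08 0 0 1;0.6 -0.16 0 0 1;0.9 -0.24 0 0 1;1.2 -0.32 0 0 1;1.5 -0.4 0 0 1;1.8 -0.48 0 0 1;2.1 -0.56 0 0 1;2.4 -0.64 0 0 1;2.7 -0.72 0 0 1;3 -0.8 0 0 1'
python3 - <<'E'
from h import *
shot('side','s2.png')
import cv2
im=cv2.imread('pics/s2.png')[120:400,200:600]; cv2.imwrite('pics/s2c.png',cv2.resize(im,None,fx=1.5,fy=1.5))
E
```

```text
time_s: 4.32
position: [0.5138, 0.007, 0.0972]
tcp_rot: [[-0.257, -0.966, 0.0], [-0.966, 0.257, 0.0], [-0.0, -0.0, -1.0]]
wrist_force: [-0.2, 0.2, -0.6]
finger_gap: 0.0857
```

View pics/s2c.png

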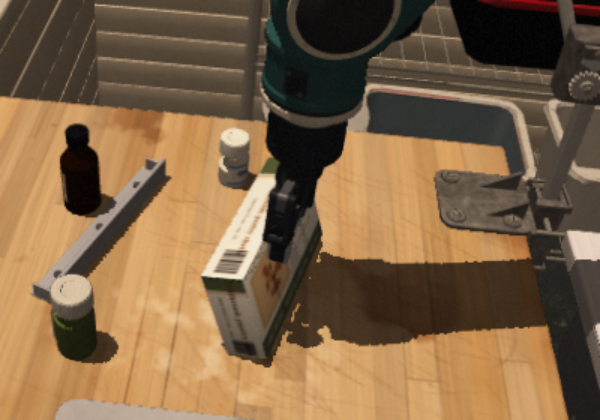

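The carton is tilting about its far edge as intended, so I keep pushing.

```bash
python3 -m pendant '0.3 -0.08 0 0 1;0.6 -0.16 0 0 1;0.9 -0.24 0 0 1;1.2 -0.32 0 0 1;1.5 -0.4 0 0 1;1.8 -0.48 0 0 1;1.8 -0.48 0 0 1;1.8 -0.48 0 0 1;1.8 -0.48 0 0 1;1.8 -0.48 0 0 1'
python3 -m pendant '-3.5 0.9 0 0 1;-7 1.9 0 0 1;-9.5 2.5 0 0 1;-9.5 2.5 0 0 1;-9.5 2.5 0 0 1'
python3 - <<'E'
from h import *
shot('top','t2.png');shot('side','s3.png')
a=cv2.imread('pics/t2.png')[140:350,180:400]; b=cv2.imread('pics/s3.png')[160:370,200:480]
cv2.imwrite('pics/t2c.png',cv2.resize(a,None,fx=2.75,fy=2.75,interpolation=cv2.INTER_CUBIC))
E
```

```text
time_s: 5.2
position: [0.5313, 0.0023, 0.0972]
tcp_rot: [[-0.257, -0.966, -0.0], [-0.966, 0.257, 0.0], [-0.0, 0.0, -1.0]]
wrist_force: [0.3, 0.5, 0.3]
finger_gap: 0.0853
time_s: 5.62
position: [0.4358, 0.0274, 0.0976]
tcp_rot: [[-0.256, -0.967, 0.0], [-0.967, 0.256, -0.0], [0.0, -0.001, -1.0]]
wrist_force: [0.6, 0.0, -0.3]
finger_gap: 0.0851
```

View pics/t2c.png

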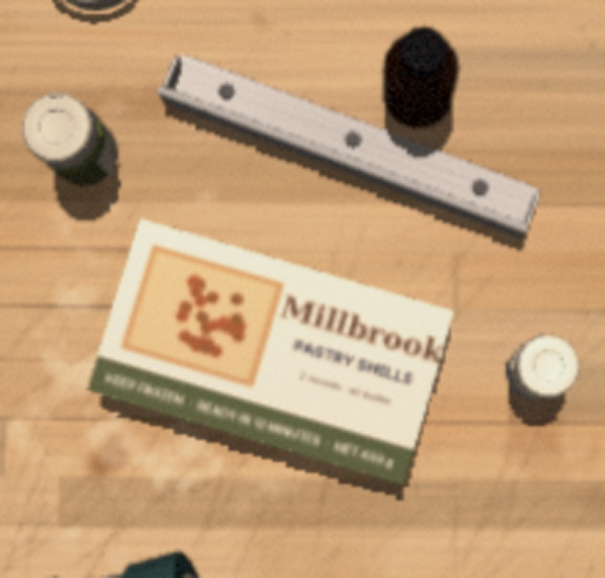

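The carton lies flat, large face up. Top face corners in the crop: (142,220), (453,312), (405,485), (90,390). The jars haven't moved.

```bash
python3 - <<'E'
from h import *
t=lambda x,y,z:atz('top',180+x/2.75-.3,140+y/2.75-.3,z)[:2]
C=np.array([t(*p,.046) for p in [(142,220),(90,390),(405,485),(453,312)]])
S=np.array([t(162,92,.032),t(527,231,.032)]);m=S.mean(0)
yaw=-.3577;n=np.array([np.cos(yaw),np.sin(yaw)]);l=np.array([-n[1],n[0]])
d=C[0]-C[3]+C[1]-C[2]; print('yaw',np.arctan2(-d[0],d[1]),[np.linalg.norm(C[i]-C[i-1]).round(4) for i in range(4)])
for p in [*C,C.mean(0),*S]: print(p.round(4),((p-m)@n).round(4),((p-m)@l).round(4))
c=C.mean(0); print('n,l',n,l)
for back in (.056+.011+.03,): print('pre',c-back*n)
p=np.array([.4358,.0274]);print('tcp',((p-m)@n).round(4),((p-m)@l).round(4))
E
```

```text
yaw -0.27874194479506453 [np.float64(0.2038), np.float64(0.111), np.float64(0.2042), np.float64(0.1113)]
[0.6765 0.0681] -0.0832 0.1035
[0.5694 0.0976] -0.1937 0.0936
[ 0.5131 -0.0987] -0.1778 -0.1099
[ 0.6205 -0.1279] -0.067 -0.0997
[ 0.5949 -0.0152] -0.1304 -0.0031
[0.7622 0.06  ] -0.0 0.126
[ 0.674 -0.176] 0.0 -0.126
n,l [ 0.93670458 -0.35012074] [0.35012074 0.93670458]
pre [0.50402318 0.01874125]
tcp -0.2943 -0.0189
```

```bash
python3 -m pendant '0 0 -3 -0.03 1;0 0 -6 -0.06 1;0 0 -7.5 -0.094 1;0 0 -8 -0.094 1;2 0 -8 -0.094 1;4 0 -8 -0.094 1;4.7 0 -8 -0.094 1;4.7 0 -8 -0.094 1'
python3 -m pendant '1 -0.37 0 0 1;2 -0.75 0 0 1;3 -1.12 0 0 1;3.8 -1.42 0 0 1;4.4 -1.64 0 0 1;5 -1.87 0 0 1;5.6 -2.09 0 0 1;6.2 -2.32 0 0 1;6.8 -2.54 0 0 1;6.8 -2.54 0 0 1'
python3 -m pendant '0.6 -0.22 0 0 1;1.2 -0.45 0 0 1;1.8 -0.67 0 0 1;2.4 -0.9 0 0 1;3 -1.12 0 0 1;3.5 -1.31 0 0 1;4 -1.5 0 0 1;4 -1.5 0 0 1'
python3 - <<'E'
from h import *
shot('top','t3.png')
a=cv2.imread('pics/t3.png')[140:350,180:400]
cv2.imwrite('pics/t3c.png',cv2.resize(a,None,fx=2.75,fy=2.75,interpolation=cv2.INTER_CUBIC))
E
```

```text
time_s: 6.38
position: [0.4856, 0.0272, 0.0178]
tcp_rot: [[-0.347, -0.938, 0.002], [-0.938, 0.347, 0.0], [-0.001, -0.002, -1.0]]
wrist_force: [-1.0, 0.3, 0.8]
finger_gap: 0.0855
time_s: 7.22
position: [0.5526, 0.0012, 0.0173]
tcp_rot: [[-0.348, -0.938, 0.001], [-0.938, 0.348, -0.0], [-0.0, -0.001, -1.0]]
wrist_force: [-0.4, -0.1, 0.1]
finger_gap: 0.0853
time_s: 7.88
position: [0.5925, -0.0136, 0.0173]
tcp_rot: [[-0.347, -0.938, 0.001], [-0.938, 0.347, -0.0], [-0.0, -0.001, -1.0]]
wrist_force: [-0.7, -0.2, -0.0]
finger_gap: 0.0852
```

View pics/t3c.png

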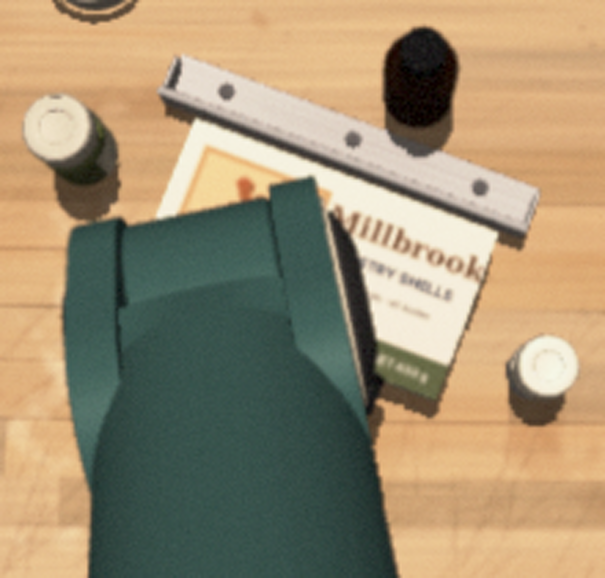

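Nearly there: the far edge, (200,118) to (497,233) in the crop, is about 1 cm short of the stop and parallel to it. I creep in while watching the force.

```bash
python3 -m pendant '0.2 -0.07 0 0 1;0.4 -0.15 0 0 1;0.6 -0.22 0 0 1;0.7 -0.26 0 0 1;0.7 -0.26 0 0 1'
python3 -m pendant '0.1 -0.04 0 0 1;0.2 -0.07 0 0 1;0.2 -0.07 0 0 1'
python3 -m pendant '0.1 -0.04 0 0 1;0.2 -0.07 0 0 1;0.2 -0.07 0 0 1'
```

```text
time_s: 8.35
position: [0.5987, -0.0158, 0.0173]
tcp_rot: [[-0.347, -0.938, 0.0], [-0.938, 0.347, 0.0], [-0.0, -0.0, -1.0]]
wrist_force: [-0.2, -0.2, -0.7]
finger_gap: 0.0852
time_s: 8.6
position: [0.6002, -0.0163, 0.0172]
tcp_rot: [[-0.347, -0.938, -0.001], [-0.938, 0.347, 0.0], [0.0, 0.001, -1.0]]
wrist_force: [-6.0, 4.0, 2.8]
finger_gap: 0.0856
time_s: 8.85
position: [0.6004, -0.0161, 0.017]
tcp_rot: [[-0.347, -0.938, -0.004], [-0.938, 0.347, 0.001], [0.001, 0.004, -1.0]]
wrist_force: [-19.2, 7.4, 14.3]
finger_gap: 0.0852
```

```bash
python3 -m pendant '0.1 -0.04 0 0 1;0.15 -0.06 0 0 1;0.15 -0.06 0 0 1'
python3 -m pendant '-0.5 0.19 0 0 1;-1.5 0.56 0 0 1;-3.5 1.3 0 0 1;-7 2.6 0 0 1;-10 3.7 2 0 1;-13 4.8 5 0 1;-15 5.5 8 0 1;-15 5.5 8 0 1;-15 5.5 8 0 1;-15 5.5 8 0 1'
python3 - <<'E'
from h import *
shot('top','t4.png');shot('side','s4.png')
a=cv2.imread('pics/t4.png')[140:350,180:400]
cv2.imwrite('pics/t4c.png',cv2.resize(a,None,fx=2.75,fy=2.75,interpolation=cv2.INTER_CUBIC))
a=cv2.imread('pics/s4.png')[190:370,210:440]
cv2.imwrite('pics/s4c.png',cv2.resize(a,None,fx=3,fy=3,interpolation=cv2.INTER_CUBIC))
E
```

```text
time_s: 9.1
position: [0.6004, -0.0162, 0.0169]
tcp_rot: [[-0.347, -0.938, -0.008], [-0.938, 0.347, 0.001], [0.002, 0.007, -1.0]]
wrist_force: [-29.4, 9.9, 23.5]
finger_gap: 0.085
time_s: 9.93
position: [0.4547, 0.037, 0.0975]
tcp_rot: [[-0.347, -0.938, 0.002], [-0.938, 0.347, -0.0], [-0.0, -0.001, -1.0]]
wrist_force: [0.6, 0.3, 0.4]
finger_gap: 0.0855
```

View pics/t4c.png

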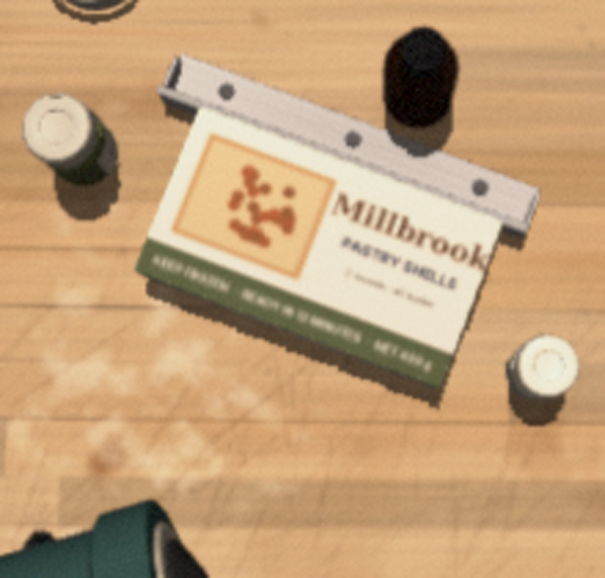

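View pics/s4c.png

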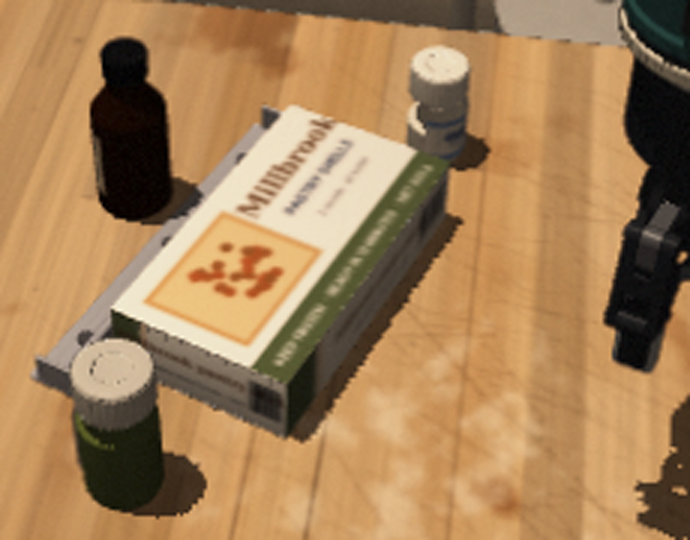

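Top view: the carton lies against the stop, corners (200,107), (503,222), (443,387), (138,270), and the jars and bottle are where they were. Side view agrees. One check by numbers, then I hand in.

```bash
python3 - <<'E'
from h import *
t=lambda x,y,z:atz('top',180+x/2.75-.3,140+y/2.75-.3,z)[:2]
C=np.array([t(*p,.046) for p in [(200,107),(138,270),(443,387),(503,222)]])
m=np.array([.7182,-.058]);yaw=-.3577;n=np.array([np.cos(yaw),np.sin(yaw)]);l=np.array([-n[1],n[0]])
d=C[0]-C[3]+C[1]-C[2]; print('yaw',np.arctan2(-d[0],d[1]))
for p in [*C,C.mean(0)]: print(((p-m)@n).round(4),((p-m)@l).round(4))
E
```

```text
yaw -0.35589327117208436
-0.0028 0.0965
-0.1135 0.0939
-0.113 -0.1104
-0.0025 -0.109
-0.0579 -0.0072
```

```bash
python3 -c "
from bench import env
print(env.finish_job())"
```

```text
the job is handed in; nothing more can be done
None
```

I tipped the carton over towards the stop by pushing near its top with the open fingers. I then pushed it flat along the worktop until it pressed against the stop, backed the arm clear and handed the job in at about 10 s.

**Final position:** the carton lies flat with the large face that looked towards the robot now up. Its yaw is -0.356 rad against the stop's -0.358 rad. Its ends are about 97–110 mm from the stop's middle, inside the stop's 128 mm.

**Flush against the stop:** pushing stalled at about 30 N along the push direction with no further movement. The picture measurement disagrees slightly, putting the far edge 2–3 mm short of the stop. That is about the accuracy of the calibration and my corner reading, so I trusted the force. I did not confirm the gap any other way.

**Other objects:** in the last pictures the two jars and the bottle stand where they were at the start.

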